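# Fold the three-leaf rule and put it back in its case

### The job

The folding rule has been left open, lying across its storage case, where the case's walls stop it from folding. Lift it out and lay it down on the repair mat, fold both end leaves shut against the middle leaf, then take it up across all three leaves and lay it lengthways in the case, flat down on the floor inside the walls. Leave the phone and the other things on the counter where they are.

Things in the scene. Friction and masses are not known exactly. Their poses are not given: they have to be found in the camera images.
- rule_center (a point): Centre (half-way up) of the middle leaf of the folding rule: three bare aluminium bars with tick marks, each 90 mm long, 14 wide, 24 high. x runs along the middle leaf, y across it, z up. Shut, the bars lie side by side as a block 90 x 43 x 24 mm (x, y, z) centred here, leaf A on the +y side, leaf B on the -y side.
- leaf_a (a joint): Upright hinge of end leaf A, rad: 0 = shut along the +y side of the middle leaf, 1.57 = square to it, at most 2.4; starts 1.62 to 1.95. Hinge axis at x = +45, y = +7 mm of the middle leaf; opened by q, the leaf points from it along (-cos q, sin q) in the middle leaf's x, y. Light friction (0.012 Nm): it stays where left and swings at a light push or squeeze.
- leaf_b (a joint): The same for end leaf B at the other end: hinge axis at x = -45, y = -7 mm of the middle leaf; opened by q, the leaf points along (cos q, -sin q). 0 = shut along the -y side of the middle leaf.
- leaf_a_tip (a point): On the centre line of leaf A, half-way up, 80 mm along the leaf from its hinge (10 mm short of the free end); the centre line passes 7.5 mm beside the hinge axis, on the outer side when shut
- leaf_b_tip (a point): The same point on leaf B
- case_floor (a point): Centre of the inner floor of the open grey plastic storage case, fixed to the counter on the right; x along its length, y across. Floor 5 mm above the counter. Inside 98 mm (x) by 52 mm (y); walls 5 mm thick, 18 mm high above the floor, at the short ends and corners. Each long side is open from x = -32 to +32 mm, down to the floor, as finger gaps. The shut rule goes in with its length along x, either way round.
- mat_top (a point): Centre of the top of the thin dark repair mat in front of the robot, 150 (x) x 120 (y) mm, 3 mm thick, fixed to the counter and clear of things; the open rule has most room with its middle leaf centred across the mat and its end leaves along the mat's x, over its edges. A blue drawer cabinet, 0.15 m high, stands 0.2 m beyond, to the left
- phone: flat black phone, 144x68x8 mm, lying on the counter; a bystander, to be left alone; origin at the centre of its underside
- tin: shut green hinged tin, 70x93x24 mm; a bystander, to be left alone; origin at the centre of its underside
- tape: roll of blue tape lying flat, 72 mm across, 19 mm high; a bystander, to be left alone; origin at the centre of its underside
- rule: The whole rule, about 0.26 kg; origin under the centre of the middle leaf, on its underside; axes as rule_center. The middle leaf rests on the surface below, the end leaves hang 1 mm clear of it. At the start the middle leaf lies on the case's floor, across the case through the finger gaps, its ends and both end leaves outside the case.

How it is judged (in metres and radians):
On the way, in this order (a step that is already met when the one before it is completed fails the run):
1. the rule lies flat on the repair mat (horizontal distance between rule_center and mat_top below 0.1 m and z of rule_center in the frame of mat_top below 0.016 m and angle between rule_center's own z axis and vertical below 0.08 rad), for 0.2 s.
2. both end leaves are folded shut while the rule lies on the mat (value of joint each of leaf_a, leaf_b below 0.12 rad and horizontal distance between rule_center and mat_top below 0.15 m and z of rule_center in the frame of mat_top below 0.02 m), for 0.1 s.
At the end, for the whole second after the job is handed in: Both end leaves are shut (within 0.12 rad) and the rule rests flat on the case's floor inside its walls: its centre within 8 mm of the case's middle each way and 12 mm (up to 15.5) above the floor, its length within 0.12 rad of the case's, at rest (value of joint each of leaf_a, leaf_b below 0.12 rad and x of rule_center in the frame of case_floor between -0.008 and 0.008 m and y of rule_center in the frame of case_floor between -0.008 and 0.008 m and z of rule_center in the frame of case_floor between 0.008 and 0.0155 m and angle between the x axis of rule_center and the x axis of case_floor, either way round below 0.12 rad and angle between rule_center's own z axis and vertical below 0.08 rad and linear speed of rule below 0.02 m/s); the robot touches nothing.
It fails at once if a bystander is moved more than 25 mm (distance of any of phone, tin, tape from where it was at the start of the episode above 0.025 m).
It also fails if it takes over 67 s, if anything falls off the work surface, if the arm or the gripper's body presses on something with over 40 N, if the wrist force passes 120 N, or if a joint passes its speed limit or range.

### The arm

A 7-joint arm with a two-finger parallel gripper is mounted at the origin on the work surface; the furniture and walls round the work are solid. World frame = base frame: x ahead of the robot, y to its left, z up, the work surface at z = 0. Lengths are in mm, angles in rad, forces in N, time in s.
With the tool pointing down it reaches from about 400 to 850 mm from the base axis. Payload 4.5 kg.
Tool frame: the origin (TCP) lies midway between the tips of the shut fingers; the grasp point (between the pads) lies 19 mm behind it; z points along the fingers, x is the direction in which the jaws open and shut, and the axes are right-handed (so a half turn about z gives the same grasp; the last joint's range is limited). The gripper opens to 88 mm and grips with 3 to 60 N. Pads are 18 mm wide; open, the fingers measure 123 mm over their backs; the gripper's body (75 mm by 187 mm) begins 45 mm behind the grasp point.
Start: joints at [-1.131, 0.689, -0.195, 1.565, 0.157, 0.902, -0.215], TCP at [246.705, 574.274, 238.743] pointing down, gripper open.
Joint ranges: [-3.01, 3.01], [-0.46, 2.08], [-1.47, 1.51], [0.13, 2.56], [-1, 4.14], [0.04, 2.09], [-2.66, 2.66]. Speed limits (rad/s): [2.57, 2.57, 3.14, 3.14, 3.14, 3.14, 3.14].

### API

Orientations are given as a unit quaternion [w, x, y, z].
In Python, from cell import manip gives the robot as it stands.
- The arm moves only by the tool step_arm, never from a script. Its argument "motion" is one flat list of numbers, 6 for each row, row after row: the shift along the tool's x, y, z as a fraction of full scale, then the turn, a rotation vector about the tool's x, y, z as a fraction of full scale. A call has 1 to 10 rows; each row shifts and turns the pose as measured when the row begins, along the tool's axes as they then stand; what a row does not reach is not made up. Full scale, the value 1, is 0.3 m for a shift and 180 degrees for a turn. A row lasts 1/10 s, in which the tool goes at most 50 mm and 8.59 degrees, less where a joint would pass 70% of its speed; a pose out of reach is approached as far as the arm can. A call with a number of a shift or a turn outside -1 to 1 is refused whole. A call with a gripper value outside its range is refused whole. "grip" is the opening, from -1 (shut) to 1 (fully open), set as the call begins (left out, the last holds). The fingers move at their own pace and stop on an object; "force" is the grip in N (left out, the last holds). Time passes only in rows, so rows that do not move let the fingers close. It gives the time, the measured TCP pose, the force and the opening at its end, in the units of the state.
- manip.observe(): the state, without advancing time (a new reading comes with each control period).
- manip.camera(name): name is "scene" or "top"; returns (picture, depth): 384x512x3 uint8, red, green, blue; 384x512 float32, mm along the optical axis (not along the pixel's ray), 0 where there is no reading.
- manip.camera_model(name): a dict with "vfov" (degrees; the focal length in pixels is half the picture's height over the tangent of half this angle, whatever the lens; pixels are square), "cx", "cy" (the principal point, pixels), "k1" (the pictures are not rectified: a ray, as slopes to the right and down, at radius r is drawn at 1 + k1 r^2 times it, then the intrinsics apply), "view" (4x4, takes a point from world to camera coordinates). Camera axes: x right, y up, looking along -z (the intrinsics and any distortion apply to the point x, -y, -z); pixel columns grow to the right and rows downward; lengths in mm; the calibration is good to about 2 mm. A picture is of the moment at which its call begins. camera_model takes no time and is no camera call.
- manip.job_done(): hands the job in, once; it reports no verdict.
Trained networks look in the newest picture that a camera, given by its name, has taken for a name from the list of things; names that differ only in an ending like _2 or _b are one class to them, and where a whole thing is asked for, a point or a joint stands for the part that bears it (a point fixed in the world has none). Each returns a list of dicts, best first, with "conf" (0 to 1); they miss things now and then, are a little off and sometimes report something else, mostly with a low value. They report only what shows in the picture. A call takes as long as a camera call.
- manip.find_in(camera, target): "bbox" ([centre column, centre row, width, height] in pixels, round what is visible of it).
- manip.place_of(camera, target): "xy" ([column, row] in pixels: a listed point, or the origin of a listed thing).
The state is a dict: "time": time; "q": joint angles; "qvel": joint speeds; "joint_torque": joint torques, N m; "tcp_pos": TCP position; "tool_rot": TCP orientation; "wrist_force": force on the tool from outside, world axes, zero at the start; "wrist_torque": the same for the moment, N m; "opening": finger opening in mm.
Only numpy, scipy, OpenCV 4.12 (cv2) and the standard library are available. Lean on these libraries where they do the work, as an engineer would, in place of code of your own. Each camera call takes 0.05 s, during which the arm holds its last target. There are 200 camera calls.

## Working session

There is one attempt and no reset: what is moved stays moved. The work goes in short steps, Python scripts to look and compute and a tool call to move; the robot and the scene stay as the last step left them, time stands still between calls to the robot, and variables do not carry over. Pictures are saved under pics/ and viewed, about 8 in all and at most 12, crops included, and the job is handed in when it is done.

Besides the shell and the picture viewer there is one more tool, called by a JSON object that holds its "api" and its "payload". step_arm: Moves the arm, as the interface text tells. Shift numbers are shares of 0.3 m and turn numbers shares of 180 degrees, none past 1 either way. Its arguments: {"type":"object","properties":{"motion":{"type":"array","items":{"type":"number"}},"grip":{"type":"number"},"force":{"type":"number"}},"required":["motion"]}

```bash
ls; mkdir -p pics
cat > h.py <<'E'
import numpy as np, cv2
from cell import manip
from scipy.spatial.transform import Rotation as R
def cam(n):
    m=manip.camera_model(n); f=192/np.tan(np.radians(m['vfov'])/2)
    return m,f
def ray(n,uv):
    m,f=cam(n); K=np.array([[f,0,m['cx']],[0,f,m['cy']],[0,0,1.]])
    p=cv2.undistortPoints(np.array([[uv]],float),K,np.array([m['k1'],0,0,0.]))[0,0]
    V=np.array(m['view']); o=-V[:3,:3].T@V[:3,3]
    return o, V[:3,:3].T@np.array([p[0],-p[1],-1])
def at_z(n,uv,z):
    o,d=ray(n,uv); return o+d*(z-o[2])/d[2]
def at_d(n,uv,dep):
    o,d=ray(n,uv); return o+d*dep
def proj(n,P):
    m,f=cam(n); V=np.array(m['view']); c=V[:3,:3]@np.array(P,float)+V[:3,3]
    a=np.array([c[0],-c[1]])/-c[2]; a=a*(1+m['k1']*(a@a)); return a*f+[m['cx'],m['cy']]
def state():
    s=manip.observe(); w,x,y,z=s['tool_rot']; r=R.from_quat([x,y,z,w]); return s,r
def grid(n,z,x0,x1,y0,y1,img,s=1.):
    """orthographic view at height z: rows = x descending, cols = y descending, s px/mm"""
    H=int((x1-x0)*s);W=int((y1-y0)*s); out=np.zeros((H,W,2),np.float32)
    m,f=cam(n);V=np.array(m['view'])
    ii,jj=np.mgrid[0:H,0:W]; P=np.stack([x1-ii/s,y1-jj/s,np.full(ii.shape,z)],-1)
    c=P@V[:3,:3].T+V[:3,3]; a=np.stack([c[...,0],-c[...,1]],-1)/-c[...,2:]
    a=a*(1+m['k1']*(a**2).sum(-1,keepdims=True)); a=a*f+[m['cx'],m['cy']]
    a=a.astype(np.float32); return cv2.remap(img,a[...,0],a[...,1],cv2.INTER_LINEAR)
E
cat > a.py <<'E'
from h import *
for n in ['top','scene']:
    im,d=manip.camera(n); cv2.imwrite(f'pics/{n}0.png',im[...,::-1]); np.savez(f'{n}0.npz',im=im,d=d)
    m,f=cam(n);V=np.array(m['view']);print(n,f,m['k1'],'cam pos',-V[:3,:3].T@V[:3,3])
    for t,z in [('rule_center',17),('leaf_a_tip',18),('leaf_b_tip',18),('case_floor',5),('mat_top',3),('phone',0),('tin',0),('tape',0)]:
        r=manip.place_of(n,t)[:2]
        print(t,[(np.round(q['xy']),round(q['conf'],2),at_z(n,q['xy'],z).round(0)[:2]) for q in r])
s,r=state();print(s,r.as_matrix().round(3))
E
python3 a.py; cd pics; python3 -c "
import cv2,numpy as np
a=cv2.imread('top0.png');b=cv2.imread('scene0.png')
cv2.imwrite('t0.png',cv2.resize(a,(800,600)));cv2.imwrite('s0.png',cv2.resize(b,(800,600)))"
```

```text
pics
top 369.7915083526332 0.021951439617364458 cam pos [ 339.7402833     9.68494319 1031.10271563]
rule_center [(array([376., 197.]), 0.85, array([ 361., -356.]))]
leaf_a_tip [(array([387., 229.]), 0.56, array([ 273., -383.]))]
leaf_b_tip [(array([365., 157.]), 0.82, array([ 472., -327.]))]
case_floor [(array([371., 192.]), 0.91, array([ 375., -346.]))]
mat_top [(array([283., 152.]), 0.75, array([ 492., -101.]))]
phone [(array([221., 194.]), 0.76, array([377.,  75.]))]
tin [(array([328., 226.]), 0.81, array([ 284., -222.]))]
tape [(array([111., 169.]), 0.59, array([451., 375.]))]
scene 434.77025779314977 -0.13600725835989474 cam pos [-155.2239672  -853.69116886  744.85435026]
rule_center [(array([341., 267.]), 0.71, array([ 385., -346.])), (array([314., 301.]), 0.65, array([ 269., -389.]))]
leaf_a_tip [(array([312., 299.]), 0.62, array([ 270., -384.])), (array([338., 275.]), 0.54, array([ 362., -362.]))]
leaf_b_tip [(array([340., 270.]), 0.56, array([ 375., -355.])), (array([360., 246.]), 0.47, array([ 471., -319.]))]
case_floor [(array([336., 273.]), 0.91, array([ 371., -346.]))]
m
[... 404 characters left out ...]
6092,  0.15731234,
        0.90246467, -0.21508455]), 'qvel': array([ 0.00152838,  0.00084444, -0.00123565, -0.00010376, -0.00120325,
        0.00132138, -0.00160726]), 'joint_torque': array([-2.79572923e-04, -5.27473211e+01, -1.26724072e+00, -1.53742433e+01,
       -5.18818991e-02, -6.65924363e-04,  1.47636945e-05]), 'tcp_pos': array([246.71207561, 574.30638246, 238.752937  ]), 'tool_rot': array([-4.75101721e-05,  8.35076402e-01,  5.50133981e-01,  5.87274419e-05]), 'wrist_force': array([-0.19441958, -0.82238794, -0.9083251 ]), 'wrist_torque': array([-0.05215816,  0.06113601,  0.00674988]), 'opening': 88.25520432887782} [[ 0.395  0.919  0.   ]
 [ 0.919 -0.395  0.   ]
 [ 0.    -0.    -1.   ]]
```

View pics/t0.png

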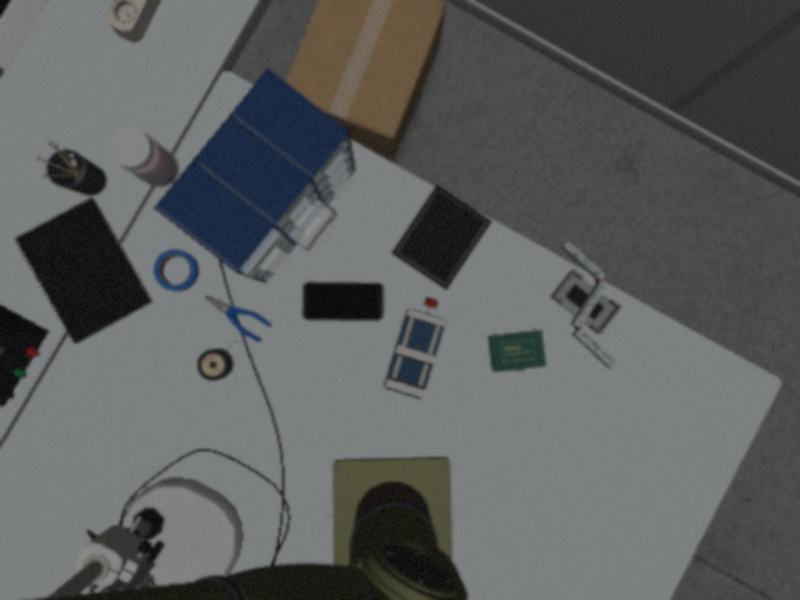

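View pics/s0.png

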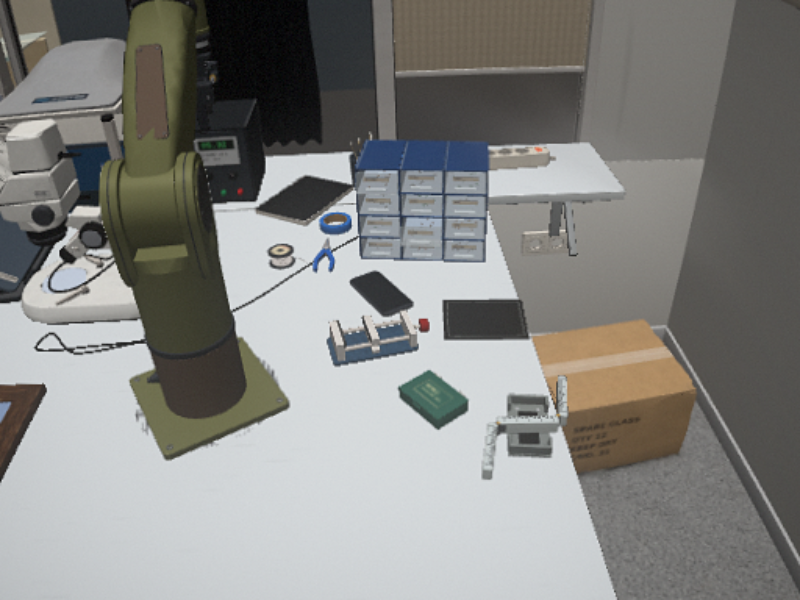

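The pictures show the Z-shaped open rule across the grey case (top 800x600 view: middle leaf about (590,300), case (586,300)), the mat at (442,237), the tin at (517,350) and the phone at (343,300). Next I rectify the case and mat areas and check the height map.

```bash
cat > b.py <<'E'
from h import *
T=np.load('top0.npz');S=np.load('scene0.npz')
a=grid('top',29,240,520,-480,-240,T['im'],2.0);b=grid('scene',29,240,520,-480,-240,S['im'],2.0)
x=np.hstack([a,b])[...,::-1]; x=cv2.resize(x,(800,467));x=cv2.convertScaleAbs(x,alpha=1.5)
cv2.imwrite('pics/o1.png',x)
# mat: dark blob
for n,im in (('top',T['im']),('scene',S['im'])):
    g=grid(n,3,380,600,-200,0,im,2.).astype(int).sum(2); m=(g<150).astype(np.uint8)
    k,l,st,c=cv2.connectedComponentsWithStats(m); i=1+st[1:,4].argmax()
    pts=np.argwhere(l==i); r=cv2.minAreaRect(np.stack([600-pts[:,0]/2,0-pts[:,1]/2],1).astype(np.float32)); print(n,r)
# heights from depth
for n,D in (('top',T['d']),('scene',S['d'])):
    for uv in ((376,197),(283,152),(345,270)): print(n,uv,D[uv[1],uv[0]], at_d(n,uv,D[uv[1],uv[0]]).round(1))
E
python3 b.py
```

```text
top ((494.8144836425781, -98.780029296875), (115.38919067382812, 146.89047241210938), 55.56675338745117)
scene ((424.3952331542969, -67.85087585449219), (32.88902282714844, 1.3917666673660278), 55.222171783447266)
top (376, 197) 1013.42664 [ 360.8 -350.4   28.8]
top (283, 152) 1035.7773 [ 491.7 -100.8    2.9]
top (345, 270) 1033.9585 [ 159.2 -268.    -1.2]
scene (376, 197) 2268.398 [1341.2  359.6 -600.1]
scene (283, 152) 1371.8381 [548.9 109.5  56. ]
scene (345, 270) 981.41 [ 378.8 -366.5   27.1]
```

View pics/o1.png

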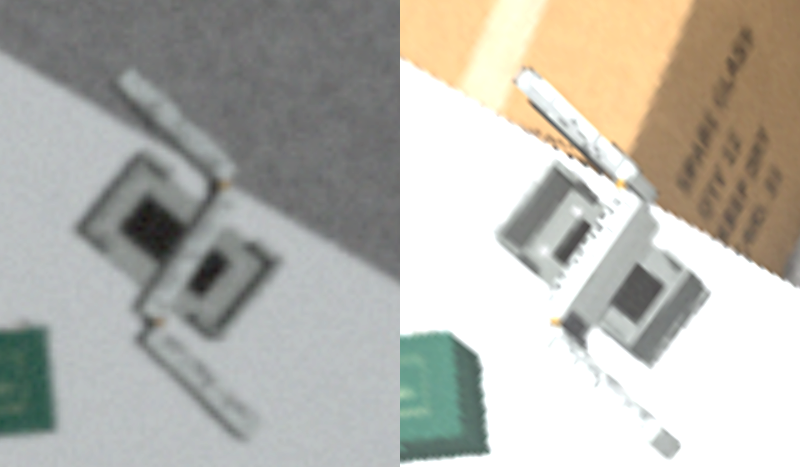

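The two rectified views agree at z = 29. In this picture the orange hinges are at (223,184) and (157,322), so the rule centre is about (368,-354) with its axis at about 145.6°. Leaf q is about 1.8 and 1.7. Next I write a small planner that turns world waypoints into rows.

```bash
cat > plan.py <<'E'
from h import *
import sys
def plan(wps,dec=2):
    """wps: (x,y,z,yaw_deg,n[,polar]); prints rows in batches of 10"""
    s,r=state(); p=s['tcp_pos']; M=r.as_matrix()
    yaw=np.degrees(np.arctan2(M[1,0],M[0,0])); rows=[]; first=True
    tilt=r
    cy=yaw; cp=p.copy()
    for w in wps:
        x,y,z,Y,n=w[:5]; pol=len(w)>5; Y0=cy; p0=cp.copy()
        dY=(Y-Y0+180)%360-180 if not (pol and w[5]=='cw') else -((Y0-Y)%360)
        for k in range(1,n+1):
            t=k/n
            if pol:
                a0=np.arctan2(p0[1],p0[0]);a1=np.arctan2(y,x);a=a0+(a1-a0)*t
                q=np.hypot(*p0[:2])*(1-t)+np.hypot(x,y)*t
                tp=np.array([q*np.cos(a),q*np.sin(a),p0[2]*(1-t)+z*t])
            else: tp=p0*(1-t)+np.array([x,y,z])*t
            ty=Y0+dY*t
            Rt=lambda Y:R.from_euler('z',Y,degrees=True)*R.from_euler('x',180,degrees=True)
            cur=r if first else Rt(cy); first=False
            sh=cur.inv().apply(tp-cp)/300
            tu=(cur.inv()*Rt(ty)).as_rotvec()/np.pi
            # track rounded position so errors do not accumulate
            sh=np.round(sh,dec); cp=cp+cur.apply(sh*300); cy=ty
            rows.append(list(sh)+list(np.round(tu,3)))
    for i in range(0,len(rows),10):
        print('['+','.join('%g'%(v+0.) for rr in rows[i:i+10] for v in rr)+']')
if __name__=='__main__':
    s,r=state();M=r.as_matrix();print('t',round(s['time'],2),'p',s['tcp_pos'].round(1),'yaw',round(float(np.degrees(np.arctan2(M[1,0],M[0,0]))),2),'tilt',M[:2,2].round(4),'F',s['wrist_force'].round(1),'open',round(s['opening'],1))
    if len(sys.argv)>1: plan(eval(sys.argv[1]),int(sys.argv[2]) if len(sys.argv)>2 else 2)
E
python3 plan.py "[(368,-354,160,-124.4,26,'cw')]"
```

```text
t 0.9 p [246.7 574.3 238.8] yaw 66.75 tilt [0.     0.0001] F [-0.2 -0.8 -0.9] open 88.3
[-0.02,0.15,0.01,0,0,0.041,-0.01,0.16,0.01,0,0,0.041,-0.01,0.15,0.01,0,0,0.041,0.01,0.15,0.01,0,0,0.041,0.01,0.15,0.01,0,0,0.041,0.02,0.15,0.01,0,0,0.041,0.03,0.14,0.01,0,0,0.041,0.03,0.15,0.01,0,0,0.041,0.05,0.14,0.01,0,0,0.041,0.05,0.13,0.01,0,0,0.041]
[0.05,0.14,0.01,0,0,0.041,0.06,0.13,0.01,0,0,0.041,0.07,0.12,0.01,0,0,0.041,0.08,0.12,0.01,0,0,0.041,0.08,0.11,0.01,0,0,0.041,0.08,0.11,0.01,0,0,0.041,0.1,0.1,0.01,0,0,0.041,0.09,0.1,0.01,0,0,0.041,0.1,0.09,0.01,0,0,0.041,0.1,0.09,0.01,0,0,0.041]
[0.11,0.08,0.01,0,0,0.041,0.11,0.07,0.01,0,0,0.041,0.11,0.07,0.01,0,0,0.041,0.12,0.06,0.01,0,0,0.041,0.12,0.05,0.01,0,0,0.041,0.12,0.05,0.01,0,0,0.041]
```

{"api": "step_arm", "payload": {"motion": [-0.02,0.15,0.01,0,0,0.041,-0.01,0.16,0.01,0,0,0.041,-0.01,0.15,0.01,0,0,0.041,0.01,0.15,0.01,0,0,0.041,0.01,0.15,0.01,0,0,0.041,0.02,0.15,0.01,0,0,0.041,0.03,0.14,0.01,0,0,0.041,0.03,0.15,0.01,0,0,0.041,0.05,0.14,0.01,0,0,0.041,0.05,0.13,0.01,0,0,0.041], "grip": -0.1}}

```text
time: 1.9
tcp_pos: [530.8, 235.5, 205.4]
tool_rot: [-0.007, 0.997, -0.079, -0.0]
wrist_force: [-10.8, 17.0, 36.1]
opening: 39.4
```

{"api": "step_arm", "payload": {"motion": [0.05,0.14,0.01,0,0,0.041,0.06,0.13,0.01,0,0,0.041,0.07,0.12,0.01,0,0,0.041,0.08,0.12,0.01,0,0,0.041,0.08,0.11,0.01,0,0,0.041,0.08,0.11,0.01,0,0,0.041,0.1,0.1,0.01,0,0,0.041,0.09,0.1,0.01,0,0,0.041,0.1,0.09,0.01,0,0,0.041,0.1,0.09,0.01,0,0,0.041]}}

```text
time: 2.9
tcp_pos: [516.1, -131.2, 170.4]
tool_rot: [-0.052, 0.745, -0.665, -0.006]
wrist_force: [0.7, -0.5, -0.3]
opening: 39.4
```

```bash
python3 plan.py "[(368,-354,140,-124.4,12,'cw'),(368,-354,140,-124.4,1)]"
```

```text
t 2.9 p [ 516.1 -131.2  170.4] yaw -83.36 tilt [0.0614 0.0853] F [ 0.7 -0.5 -0.3] open 39.4
[0.07,0.03,0,-0.022,0.025,0.018,0.07,0.04,0.01,0,0,0.019,0.07,0.03,0.01,0,0,0.019,0.07,0.03,0.01,0,0,0.019,0.07,0.03,0,0,0,0.019,0.07,0.03,0.01,0,0,0.019,0.07,0.03,0.01,0,0,0.019,0.07,0.02,0.01,0,0,0.019,0.07,0.03,0.01,0,0,0.019,0.07,0.02,0.01,0,0,0.019]
[0.07,0.02,0.01,0,0,0.019,0.07,0.02,0,0,0,0.019,0,0,0,0,0,0]
```

{"api": "step_arm", "payload": {"motion": [0.07,0.03,0,-0.022,0.025,0.018,0.07,0.04,0.01,0,0,0.019,0.07,0.03,0.01,0,0,0.019,0.07,0.03,0.01,0,0,0.019,0.07,0.03,0,0,0,0.019,0.07,0.03,0.01,0,0,0.019,0.07,0.03,0.01,0,0,0.019,0.07,0.02,0.01,0,0,0.019,0.07,0.03,0.01,0,0,0.019,0.07,0.02,0.01,0,0,0.019]}}

```text
time: 3.9
tcp_pos: [392.8, -335.0, 144.5]
tool_rot: [-0.001, -0.505, 0.863, -0.002]
wrist_force: [0.4, -0.4, -1.3]
opening: 39.5
```

```bash
cat > c.py <<'E'
from h import *
im,d=manip.camera('top'); im2,d2=manip.camera('scene'); np.savez('c.npz',a=im,b=im2)
for n in ('top','scene'):
  for t,z in [('rule_center',17),('leaf_a_tip',18),('leaf_b_tip',18),('tin',0),('phone',0)]:
    print(n,t,[(at_z(n,q['xy'],z).round(0)[:2],round(q['conf'],2)) for q in manip.place_of(n,t)[:2]])
E
python3 c.py; python3 plan.py "[(368,-354,130,-124.4,4)]"
```

```text
top rule_center []
top leaf_a_tip []
top leaf_b_tip [(array([ 474., -318.]), 0.38)]
top tin [(array([ 280., -223.]), 0.57)]
top phone [(array([380.,  88.]), 0.6)]
scene rule_center [(array([ 378., -357.]), 0.81)]
scene leaf_a_tip [(array([ 264., -384.]), 0.68)]
scene leaf_b_tip []
scene tin [(array([ 290., -219.]), 0.84)]
scene phone [(array([378.,  79.]), 0.88)]
t 4.5 p [ 393.7 -333.9  144.5] yaw -119.13 tilt [ 0.0011 -0.0046] F [0.6 0.8 0.2] open 39.7
[0.02,0.01,0.01,-0.001,-0.001,0.007,0.03,0.01,0.01,0,0,0.007,0.03,0.01,0.02,0,0,0.007,0.02,0.01,0.01,0,0,0.007]
```

{"api": "step_arm", "payload": {"motion": [0.02,0.01,0.01,-0.001,-0.001,0.007,0.03,0.01,0.01,0,0,0.007,0.03,0.01,0.02,0,0,0.007,0.02,0.01,0.01,0,0,0.007,0,0,0,0,0,0]}}

```text
time: 5.0
tcp_pos: [364.9, -355.5, 128.1]
tool_rot: [-0.001, -0.464, 0.886, -0.0]
wrist_force: [-0.1, 0.3, 0.0]
opening: 39.5
```

```bash
python3 plan.py "[(368,-354,45,-124.4,4),(368,-354,10,-124.4,4),(368,-354,10,-124.4,1)]" 3
```

```text
t 5.0 p [ 364.9 -355.5  128.1] yaw -124.67 tilt [-0.001  -0.0006] F [-0.1  0.3  0. ] open 39.5
[-0.003,-0.001,0.069,0,0,0,-0.002,-0.002,0.069,0,0,0,-0.003,-0.001,0.07,0,0,0,-0.002,-0.002,0.069,0,0,0,0,0,0.029,0,0,0,0,0,0.029,0,0,0,0,0,0.029,0,0,0,0,0,0.03,0,0,0,0,0,0,0,0,0]
```

{"api": "step_arm", "payload": {"motion": [-0.003,-0.002,0.07,0,0,0.001,-0.002,-0.001,0.07,0,0,0,-0.003,-0.001,0.07,0,0,0,-0.002,-0.002,0.07,0,0,0,0,0,0.03,0,0,0,0,0,0.03,0,0,0,0,0,0.03,0,0,0,0,0,0.03,0,0,0,0,0,0,0,0,0]}}

```text
time: 5.9
tcp_pos: [369.1, -357.2, 5.5]
tool_rot: [0.001, -0.461, 0.887, -0.003]
wrist_force: [-0.6, 1.1, 6.3]
opening: 39.6
```

```bash
python3 plan.py
python3 - <<'E'
from h import *
im,d=manip.camera('scene'); cv2.imwrite('pics/p4.png',cv2.resize(im[200:330,260:430,::-1],(680,520),interpolation=cv2.INTER_CUBIC))
E
```

```text
t 5.9 p [ 369.1 -357.2    5.5] yaw -125.07 tilt [ 0.004  -0.0045] F [-0.6  1.1  6.3] open 39.6
```

View pics/p4.png

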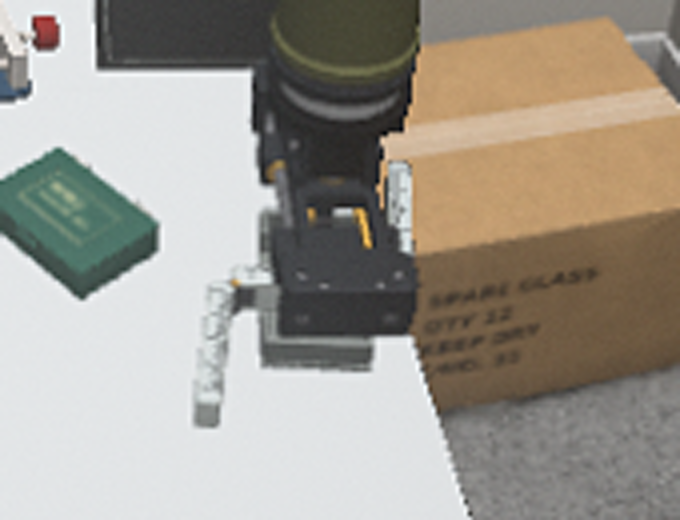

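The crop shows the gripper over the case with the rule between the fingers (middle leaf at about (265,290)) and leaf A free at (210,360). The fingertips are brushing the floor, so I raise 3 mm, grip and lift.

{"api": "step_arm", "payload": {"motion": [0,0,-0.01,0,0,0,0,0,0,0,0,0,0,0,0,0,0,0]}}

```text
time: 6.25
tcp_pos: [369.5, -357.7, 9.0]
tool_rot: [0.001, -0.461, 0.887, -0.004]
wrist_force: [-0.0, 0.4, 0.3]
opening: 39.7
```

{"api": "step_arm", "payload": {"motion": [0,0,0,0,0,0,0,0,0,0,0,0,0,0,0,0,0,0,0,0,0,0,0,0,0,0,0,0,0,0], "grip": -1, "force": 25}}

```text
time: 6.75
tcp_pos: [370.1, -357.1, 8.9]
tool_rot: [0.001, -0.462, 0.887, -0.004]
wrist_force: [-0.6, 1.1, 1.5]
opening: 14.0
```

{"api": "step_arm", "payload": {"motion": [0,0,-0.03,0,0,0,0,0,-0.06,0,0,0,0,0,-0.06,0,0,0,0,0,-0.06,0,0,0,0,0,-0.05,0,0,0,0,0,-0.03,0,0,0,0,0,0,0,0,0]}}

```text
time: 7.45
tcp_pos: [367.6, -355.8, 100.0]
tool_rot: [0.0, -0.461, 0.887, -0.002]
wrist_force: [0.9, -0.4, -3.1]
opening: 14.0
```

```bash
python3 plan.py "[(494,-99,95,-34.4,22,'p'),(494,-99,95,-34.4,2)]"
```

```text
t 7.45 p [ 367.6 -355.8  100. ] yaw -125.1 tilt [ 0.002  -0.0029] F [ 0.9 -0.4 -3.1] open 14.0
[-0.04,-0.01,0,-0.001,0,-0.023,-0.05,0,0,0,0,-0.023,-0.04,-0.01,0,0,0,-0.023,-0.04,-0.01,0,0,0,-0.023,-0.05,-0.02,0,0,0,-0.023,-0.04,-0.01,0,0,0,-0.023,-0.04,-0.02,0.01,0,0,-0.023,-0.04,-0.02,0,0,0,-0.023,-0.04,-0.02,0,0,0,-0.023,-0.04,-0.02,0,0,0,-0.023]
[-0.03,-0.02,0,0,0,-0.023,-0.04,-0.03,0,0,0,-0.023,-0.03,-0.03,0,0,0,-0.023,-0.04,-0.02,0,0,0,-0.023,-0.03,-0.03,0,0,0,-0.023,-0.03,-0.04,0,0,0,-0.023,-0.03,-0.03,0,0,0,-0.023,-0.02,-0.03,0,0,0,-0.023,-0.03,-0.04,0,0,0,-0.023,-0.02,-0.03,0.01,0,0,-0.023]
[-0.03,-0.04,0,0,0,-0.023,-0.02,-0.04,0,0,0,-0.023,0,0,0,0,0,0,0,0,0,0,0,0]
```

{"api": "step_arm", "payload": {"motion": [-0.04,-0.01,0,-0.001,0,-0.023,-0.05,0,0,0,0,-0.023,-0.04,-0.01,0,0,0,-0.023,-0.04,-0.01,0,0,0,-0.023,-0.05,-0.02,0,0,0,-0.023,-0.04,-0.01,0,0,0,-0.023,-0.04,-0.02,0,0,0,-0.023,-0.04,-0.02,0,0,0,-0.023,-0.04,-0.02,0,0,0,-0.023,-0.04,-0.02,0,0,0,-0.023]}}

```text
time: 8.45
tcp_pos: [446.4, -233.1, 97.5]
tool_rot: [0.0, 0.766, -0.643, -0.002]
wrist_force: [0.4, 1.2, -3.5]
opening: 13.6
```

{"api": "step_arm", "payload": {"motion": [-0.03,-0.02,0,0,0,-0.023,-0.04,-0.03,0,0,0,-0.023,-0.03,-0.03,0,0,0,-0.023,-0.04,-0.02,0,0,0,-0.023,-0.03,-0.03,0,0,0,-0.023,-0.03,-0.04,0,0,0,-0.023,-0.03,-0.03,0,0,0,-0.023,-0.02,-0.03,0,0,0,-0.023,-0.03,-0.04,0,0,0,-0.023,-0.02,-0.03,0,0,0,-0.023]}}

```text
time: 9.45
tcp_pos: [482.0, -98.2, 97.9]
tool_rot: [-0.001, 0.954, -0.3, -0.002]
wrist_force: [0.0, -0.3, -3.2]
opening: 13.7
```

```bash
python3 plan.py "[(494,-99,85,-34.4,4),(494,-99,85,-34.4,2)]"
```

```text
t 9.45 p [482.  -98.2  97.9] yaw -34.86 tilt [-0.0033  0.0024] F [ 0.  -0.3 -3.2] open 13.7
[0.01,-0.01,0.01,0,0.001,-0.001,0.01,0,0.01,0,0,-0.001,0.01,-0.01,0.01,0,0,-0.001,0,0,0.01,0,0,-0.001,0,0,0,0,0,0,0,0,0,0,0,0]
```

{"api": "step_arm", "payload": {"motion": [0.02,-0.01,0.05,0,0.001,-0.003,0.02,-0.01,0.06,0,0,0,0.01,-0.01,0.06,0,0,0,0,0,0.05,0,0,0,0,0,0.03,0,0,0,0,0,0.01,0,0,0,0,0,0,0,0,0]}}

```text
time: 10.15
tcp_pos: [501.3, -93.3, 17.8]
tool_rot: [-0.001, 0.959, -0.283, 0.0]
wrist_force: [-0.7, 0.1, -2.3]
opening: 13.9
```

```bash
python3 plan.py "[(494,-99,7,-34.4,4)]" 3
```

```text
t 10.15 p [501.3 -93.3  17.8] yaw -32.85 tilt [0.0017 0.0024] F [-0.7  0.1 -2.3] open 13.9
[-0.003,0.007,0.009,-0.001,0,0.002,-0.002,0.008,0.009,0,0,0.002,-0.002,0.007,0.009,0,0,0.002,-0.003,0.007,0.009,0,0,0.002]
```

{"api": "step_arm", "payload": {"motion": [0,0.005,0.012,0,0,0,0,0,0.012,0,0,0,0,0,0.008,0,0,0,0,0,0.003,0,0,0,0,0,0,0,0,0,0,0,0,0,0,0]}}

```text
time: 10.75
tcp_pos: [501.4, -95.1, 8.3]
tool_rot: [-0.001, 0.959, -0.282, 0.002]
wrist_force: [-0.4, 0.0, -2.4]
opening: 14.1
```

{"api": "step_arm", "payload": {"motion": [0,0,0,0,0,0,0,0,0,0,0,0,0,0,0,0,0,0,0,0,0,0,0,0], "grip": -0.2}}

```text
time: 11.15
tcp_pos: [502.3, -95.3, 9.2]
tool_rot: [-0.001, 0.959, -0.283, 0.003]
wrist_force: [0.1, 0.5, 0.3]
opening: 35.1
```

{"api": "step_arm", "payload": {"motion": [0,0,-0.05,0,0,0,0,0,-0.1,0,0,0,0,0,-0.1,0,0,0,0,0,-0.1,0,0,0,0,0,-0.1,0,0,0,0,0,-0.05,0,0,0,-0.13,-0.08,0,0,0,0,-0.13,-0.08,0,0,0,0,-0.13,-0.08,0,0,0,0,-0.13,-0.08,0,0,0,0]}}

```text
time: 12.15
tcp_pos: [425.4, 67.6, 174.4]
tool_rot: [-0.003, 0.957, -0.291, 0.011]
wrist_force: [-0.3, 0.7, 0.3]
opening: 35.2
```

```bash
cat > d.py <<'E'
from h import *
import sys
n0=sys.argv[1]
im,d=manip.camera('top'); im2,d2=manip.camera('scene'); np.savez('d.npz',a=im,b=im2,da=d,db=d2)
for n in ('top','scene'):
  for t,z in [('rule_center',15),('leaf_a_tip',16),('leaf_b_tip',16)]:
    print(n,t,[(at_z(n,q['xy'],z).round(0)[:2],round(q['conf'],2)) for q in manip.place_of(n,t)[:2]])
a=grid('top',27,360,640,-220,20,im,2.0);b=grid('scene',27,360,640,-220,20,im2,2.0)
x=np.hstack([a,b])[...,::-1]; x=cv2.resize(x,(800,467));x=cv2.convertScaleAbs(x,alpha=1.4)
cv2.imwrite(f'pics/{n0}.png',x)
E
python3 d.py p5;python3 plan.py
```

```text
top rule_center [(array([ 502., -103.]), 0.65)]
top leaf_a_tip [(array([ 540., -203.]), 0.59)]
top leaf_b_tip [(array([ 495., -105.]), 0.64), (array([469.,   2.]), 0.53)]
scene rule_center [(array([503., -92.]), 0.74)]
scene leaf_a_tip [(array([ 532., -196.]), 0.87)]
scene leaf_b_tip [(array([461.,   2.]), 0.48), (array([ 535., -194.]), 0.25)]
t 12.55 p [426.9  64.8 173.5] yaw -33.91 tilt [ 0.0223 -0.0018] F [-0.5 -0.7  0.7] open 35.1
```

View pics/p5.png

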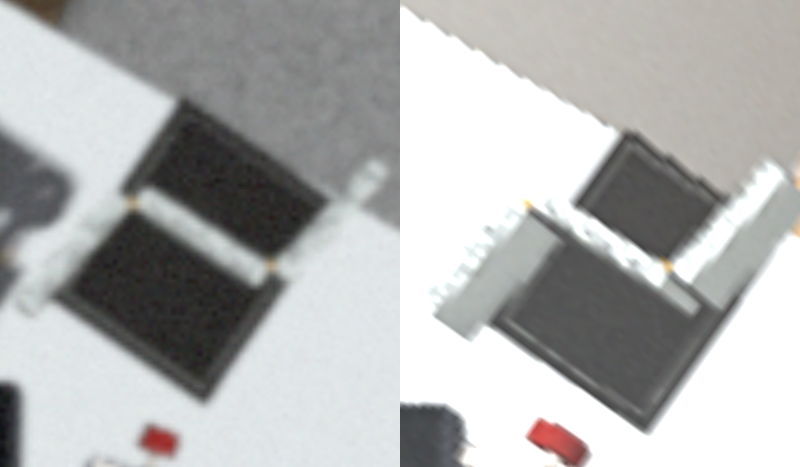

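The rule lies flat on the mat. In the left half the hinges are at (132,203) and (272,265), giving a centre of about (499,-100), rule x at about -122.5° and both leaves at q≈104°. Next I plan the push of leaf A with shut fingers and check the cabinet clearance.

```bash
cat > push.py <<'E'
from plan import *
H={'A':np.array([480.8,-142.]),'B':np.array([517.6,-58.])}
def finger(leaf,phi,clear=0,L=62,yaw=-34.,hx=17.5,hy=9.5):
    f=np.radians(phi); u=np.array([np.cos(f),np.sin(f)]); n=np.array([np.sin(f),-np.cos(f)])
    y=np.radians(yaw); tx=np.array([np.cos(y),np.sin(y)]); ty=np.array([tx[1],-tx[0]])
    d=hx*abs(n@tx)+hy*abs(n@ty)
    return H[leaf]+L*u+(14.5+d+clear)*n
E
python3 - <<'E'
from push import *
D=np.load('d.npz')['da']; P=[]
o,_=ray('top',(0,0))
vv,uu=np.mgrid[60:200:2,120:300:2]
for u,v in zip(uu.ravel(),vv.ravel()):
    if D[v,u]>0: P.append(at_d('top',(u,v),D[v,u]))
P=np.array(P); m=(P[:,2]>40)&(P[:,2]<165); Q=P[m]
for phi in (133,150,180,220):
    c=finger('B',phi); print(phi,c.round(),'nearest tall pt', Q[np.argmin(np.hypot(*(Q[:,:2]-c).T))].round())
a=finger('A',-47,16);print(a)
plan([(480,-80,110,-34,5),(a[0],a[1],75,-34,5),(a[0],a[1],70,-34,2)])
E
```

```text
Traceback (most recent call last):
  File "h.py", line 15, in at_d
    o,d=ray(n,uv); return o+d*dep
        ~~~^^^^^^
  File "h.py", line 8, in ray
    m,f=cam(n); K=np.array([[f,0,m['cx']],[0,f,m['cy']],[0,0,1.]])
        ~~~^^^
  File "h.py", line 5, in cam
    m=manip.camera_model(n); f=192/np.tan(np.radians(m['vfov'])/2)
ValueError: time passes only in moves, steps and waits
```

```bash
sed -i 's/^def cam(n):/import functools\n@functools.lru_cache(None)\ndef cam(n):/' h.py
python3 - <<'E'
from push import *
D=np.load('d.npz')['da']; P=[]
vv,uu=np.mgrid[60:200:2,120:300:2]
P=np.array([at_d('top',(u,v),D[v,u]) for u,v in zip(uu.ravel(),vv.ravel()) if D[v,u]>0])
m=(P[:,2]>40)&(P[:,2]<165); Q=P[m]
for phi in (133,150,180,220):
    c=finger('B',phi); print(phi,c.round(),'nearest tall pt', Q[np.argmin(np.hypot(*(Q[:,:2]-c).T))].round())
a=finger('A',-47,16);print(a)
plan([(480,-80,110,-34,5),(a[0],a[1],75,-34,5),(a[0],a[1],70,-34,2)])
E
```

```text
133 [496.   6.] nearest tall pt [561.  86. 119.]
150 [477.  -5.] nearest tall pt [363. -38.  44.]
180 [456. -26.] nearest tall pt [363. -38.  44.]
220 [448. -72.] nearest tall pt [363. -38.  44.]
[ 491.12874471 -217.14259233]
[0.08,0.06,0.04,-0.004,-0.006,0,0.09,0.06,0.05,0,0,0,0.08,0.06,0.04,0,0,0,0.08,0.06,0.04,0,0,0,0.09,0.06,0.04,0,0,0,0.06,0.07,0.02,0,0,0,0.05,0.07,0.03,0,0,0,0.06,0.08,0.02,0,0,0,0.06,0.07,0.03,0,0,0,0.05,0.07,0.02,0,0,0]
[0,0,0.01,0,0,0,0,0,0.01,0,0,0]
```

{"api": "step_arm", "payload": {"motion": [0.08,0.06,0.04,-0.004,-0.006,0,0.09,0.06,0.05,0,0,0,0.08,0.06,0.04,0,0,0,0.08,0.06,0.04,0,0,0,0.09,0.06,0.04,0,0,0,0.06,0.07,0.02,0,0,0,0.05,0.07,0.03,0,0,0,0.06,0.08,0.02,0,0,0,0.06,0.07,0.03,0,0,0,0.05,0.07,0.02,0,0,0], "grip": -1}}

```text
time: 13.55
tcp_pos: [492.8, -240.2, 70.8]
tool_rot: [0.001, 0.954, -0.301, 0.002]
wrist_force: [0.3, -0.2, 0.5]
opening: 0.7
```

```bash
python3 plan.py "[(491,-217,65,-34,2),(491,-217,14,-34,5),(491,-217,14,-34,1)]"
```

```text
t 13.55 p [ 492.8 -240.2   70.8] yaw -34.98 tilt [ 0.0033 -0.0028] F [ 0.3 -0.2  0.5] open 0.7
[-0.02,-0.03,0.01,0,-0.001,-0.003,-0.03,-0.03,0.01,0,0,-0.003,0,0,0.03,0,0,0,0,0,0.04,0,0,0,0,0,0.03,0,0,0,0,0,0.04,0,0,0,0,0,0.03,0,0,0,0,0,0,0,0,0]
```

{"api": "step_arm", "payload": {"motion": [-0.02,-0.03,0.01,0,-0.001,-0.003,-0.02,-0.02,0.01,0,0,-0.002,0,0,0.03,0,0,0,0,0,0.04,0,0,0,0,0,0.03,0,0,0,0,0,0.03,0,0,0,0,0,0.02,0,0,0,0,0,0,0,0,0]}}

```text
time: 14.35
tcp_pos: [488.7, -227.6, 14.1]
tool_rot: [0.002, 0.954, -0.298, -0.0]
wrist_force: [-0.3, 0.3, 0.5]
opening: 0.6
```

```bash
cat > pp.py <<'E'
from push import *
leaf,p0,p1,step,z=sys.argv[1],*map(float,sys.argv[2:6])
w=[]
for phi in np.arange(p0,p1+.1,step):
    c=finger(leaf,phi); w.append((c[0],c[1],z,-34,1))
s,r=state(); print(s['tcp_pos'].round(1),finger(leaf,p0).round(1),finger(leaf,p1).round(1)); plan(w,3)
E
python3 pp.py A -46 45.5 6.1 13
```

```text
[ 488.7 -227.6   14.1] [ 504.1 -205.7] [ 548.1 -121.2]
[0.001,-0.09,0.003,0.001,0,-0.004,0.013,-0.025,0,0,0,0,0.011,-0.027,0,0,0,0,0.007,-0.017,0,0,0,0,0.007,-0.018,0,0,0,0,0.005,-0.019,0,0,0,0,0.004,-0.02,0,0,0,0,0.001,-0.021,0,0,0,0,-0.001,-0.022,0,0,0,0,-0.003,-0.022,0,0,0,0]
[-0.006,-0.023,0,0,0,0,-0.009,-0.022,0,0,0,0,-0.012,-0.022,0,0,0,0,-0.015,-0.02,0,0,0,0,-0.018,-0.02,0,0,0,0,-0.02,-0.017,0,0,0,0]
```

{"api": "step_arm", "payload": {"motion": [0,-0.03,0.002,0.001,0,-0.004,0,-0.03,0.001,0,0,0,0.001,-0.03,0,0,0,0,0.012,-0.025,0,0,0,0,0.01,-0.025,0,0,0,0,0.007,-0.018,0,0,0,0,0.007,-0.018,0,0,0,0,0.005,-0.019,0,0,0,0,0.004,-0.02,0,0,0,0]}}

```text
time: 15.25
tcp_pos: [541.4, -177.7, 14.2]
tool_rot: [0.0, 0.957, -0.291, 0.002]
wrist_force: [-0.3, -0.8, -0.0]
opening: 0.6
```

```bash
python3 plan.py; python3 pp.py A -3 46.5 6 13
```

```text
t 15.25 p [ 541.4 -177.7   14.2] yaw -33.87 tilt [ 0.0027 -0.0016] F [-0.3 -0.8 -0. ] open 0.6
[ 541.4 -177.7   14.2] [ 541.1 -176.9] [ 547.7 -120. ]
[-0.003,-0.002,0.004,0,-0.001,0.001,-0.001,-0.021,0,0,0,0,-0.003,-0.022,0,0,0,0,-0.006,-0.023,0,0,0,0,-0.009,-0.022,0,0,0,0,-0.012,-0.021,0,0,0,0,-0.014,-0.02,0,0,0,0,-0.017,-0.019,0,0,0,0,-0.02,-0.017,0,0,0,0]
```

{"api": "step_arm", "payload": {"motion": [-0.003,-0.01,0.002,0,-0.001,0.001,-0.001,-0.021,0,0,0,0,-0.003,-0.022,0,0,0,0,-0.006,-0.023,0,0,0,0,-0.009,-0.022,0,0,0,0,-0.012,-0.021,0,0,0,0,-0.014,-0.02,0,0,0,0,-0.016,-0.017,0,0,0,0,-0.01,-0.008,0,0,0,0]}}

```text
time: 16.15
tcp_pos: [551.8, -119.1, 13.5]
tool_rot: [-0.0, 0.956, -0.293, -0.0]
wrist_force: [-0.2, 0.9, 0.5]
opening: 0.7
```

```bash
python3 d.py p6;python3 plan.py; python3 pp.py A 46.5 46.6 6 13
```

```text
top rule_center []
top leaf_a_tip [(array([ 286., -222.]), 0.41)]
top leaf_b_tip [(array([464.,   8.]), 0.4)]
scene rule_center [(array([519., -94.]), 0.57)]
scene leaf_a_tip [(array([541., -96.]), 0.73), (array([500., -90.]), 0.71)]
scene leaf_b_tip [(array([467.,  -2.]), 0.56)]
t 16.55 p [ 551.9 -121.    13.6] yaw -34.14 tilt [ 0.0005 -0.0002] F [-0.8 -0.5 -1.1] open 0.6
[ 551.9 -121.    13.6] [ 547.7 -120. ] [ 547.6 -119.8]
[-0.014,0.005,0.002,0,0,-0.001]
```

View pics/p6.png

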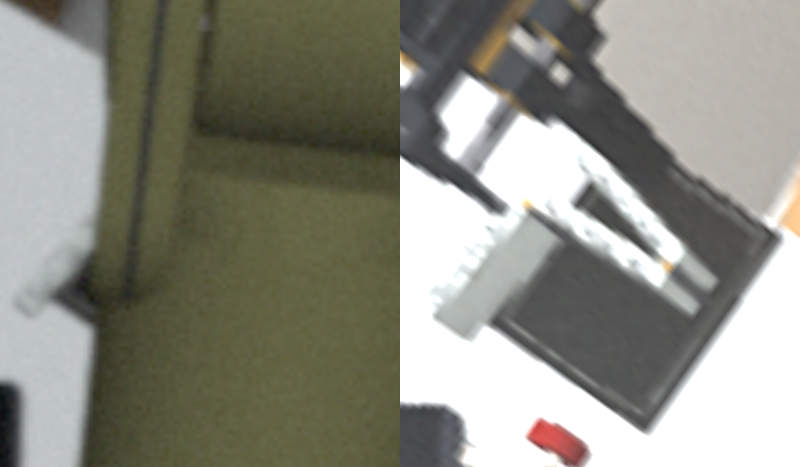

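Leaf A is at about 20° from shut (right half, tip near (585,160)) and the rule did not shift. I nudge it in a little more, back off, and go to leaf B.

{"api": "step_arm", "payload": {"motion": [-0.015,0,0,0,0,0,-0.015,0,0,0,0,0,0,0,0,0,0,0,0.05,0,-0.03,0,0,0,0.05,0,-0.08,0,0,0,0.03,0,-0.12,0,0,0,0,0,-0.03,0,0,0]}}

```text
time: 17.25
tcp_pos: [574.5, -137.8, 91.8]
tool_rot: [0.0, 0.956, -0.294, -0.003]
wrist_force: [-0.2, 0.5, 0.0]
opening: 0.5
```

Run:
```python
from push import *
a=finger('B',133.5,18);print(a);s,r=state();print(s['tcp_pos'])
plan([(a[0]+5,a[1],80,-34,7),(a[0],a[1],75,-34,1)])
```

```text
[507.97188994  18.33637001]
[ 574.45876477 -137.84796521   91.7675596 ]
[-0.07,-0.05,0.01,0.001,0.002,0,-0.06,-0.04,0,0,0,0,-0.07,-0.05,0.01,0,0,0,-0.06,-0.04,0,0,0,0,-0.07,-0.05,0.01,0,0,0,-0.07,-0.04,0,0,0,0,-0.06,-0.05,0.01,0,0,0,-0.02,0.01,0.02,0,0,0]
```

{"api": "step_arm", "payload": {"motion": [-0.07,-0.05,0.01,0.001,0.002,0,-0.06,-0.04,0,0,0,0,-0.07,-0.05,0.01,0,0,0,-0.06,-0.04,0,0,0,0,-0.06,-0.05,0,0,0,0,-0.05,-0.04,0,0,0,0,-0.03,-0.04,0,0,0,0,0,0,0,0,0,0]}}

```text
time: 18.05
tcp_pos: [521.1, 11.8, 84.1]
tool_rot: [0.001, 0.956, -0.294, -0.002]
wrist_force: [0.5, 0.6, -0.7]
opening: 0.3
```

```bash
python3 plan.py "[(508,18,60,-34,2),(508,18,15,-34,5),(508,18,15,-34,1)]" 3
```

```text
t 18.05 p [521.1  11.8  84.1] yaw -34.2 tilt [-0.0037 -0.0003] F [ 0.5  0.6 -0.7] open 0.3
[-0.024,0.004,0.04,0.001,0.001,-0.001,-0.024,0.003,0.04,0,0,-0.001,0,0,0.03,0,0,0,0,0,0.03,0,0,0,0,0,0.03,0,0,0,0,0,0.03,0,0,0,0,0,0.03,0,0,0,0,0,0,0,0,0]
```

{"api": "step_arm", "payload": {"motion": [-0.024,0.004,0.04,0.001,0.001,-0.001,-0.02,0.003,0.04,0,0,-0.001,0,0,0.03,0,0,0,0,0,0.03,0,0,0,0,0,0.03,0,0,0,0,0,0.03,0,0,0,0,0,0.02,0,0,0,0,0,0,0,0,0]}}

```text
time: 18.85
tcp_pos: [509.2, 12.7, 13.5]
tool_rot: [0.001, 0.956, -0.293, 0.001]
wrist_force: [-0.3, -0.1, -0.1]
opening: 0.7
```

```bash
python3 pp.py B 134 226 6.1 14
```

```text
[509.2  12.7  13.5] [494.3   5.7] [450.5 -79.4]
[-0.028,0.047,-0.002,0.001,-0.001,0,-0.014,0.026,0,0,0,0,-0.01,0.027,0,0,0,0,-0.008,0.017,0,0,0,0,-0.007,0.017,0,0,0,0,-0.005,0.019,0,0,0,0,-0.003,0.02,0,0,0,0,-0.002,0.022,0,0,0,0,0.001,0.021,0,0,0,0,0.004,0.023,0,0,0,0]
[0.006,0.022,0,0,0,0,0.009,0.023,0,0,0,0,0.012,0.022,0,0,0,0,0.015,0.02,0,0,0,0,0.017,0.019,0,0,0,0,0.021,0.018,0,0,0,0]
```

{"api": "step_arm", "payload": {"motion": [-0.014,0.022,-0.001,0.001,-0.001,0,-0.014,0.022,0,0,0,0,-0.013,0.025,0,0,0,0,-0.01,0.025,0,0,0,0,-0.008,0.017,0,0,0,0,-0.007,0.017,0,0,0,0,-0.005,0.019,0,0,0,0,-0.003,0.02,0,0,0,0,-0.002,0.022,0,0,0,0,0.001,0.021,0,0,0,0]}}

```text
time: 19.85
tcp_pos: [456.4, -27.6, 18.4]
tool_rot: [-0.0, 0.956, -0.292, -0.003]
wrist_force: [0.8, 0.9, 0.8]
opening: 0.5
```

```bash
python3 - <<'E'
from push import *
s,_=state();p=s['tcp_pos'][:2]
print(p,min((np.hypot(*(finger('B',f)-p)),f) for f in np.arange(140,220,1.)))
E
python3 pp.py B 186 228 6 14
```

```text
[456.38631913 -27.57143352] (np.float64(1.563489400468106), np.float64(181.0))
[456.4 -27.6  18.4] [452.5 -31.6] [451.5 -81.9]
[-0.003,0.018,0.015,0,0.002,0,0.005,0.023,0,0,0,0,0.007,0.022,0,0,0,0,0.01,0.022,0,0,0,0,0.013,0.02,0,0,0,0,0.016,0.02,0,0,0,0,0.019,0.018,0,0,0,0,0.021,0.016,0,0,0,0]
```

{"api": "step_arm", "payload": {"motion": [-0.002,0.018,0.008,0,0.002,0,0.005,0.022,0.005,0,0,0,0.007,0.022,0,0,0,0,0.01,0.022,0,0,0,0,0.013,0.02,0,0,0,0,0.016,0.02,0,0,0,0,0.019,0.018,0,0,0,0,0.021,0.014,0,0,0,0,0.012,0,0,0,0,0,0.01,0,0,0,0,0]}}

```text
time: 20.85
tcp_pos: [460.9, -90.4, 18.0]
tool_rot: [0.002, 0.956, -0.292, -0.004]
wrist_force: [-0.6, 0.3, -0.5]
opening: 0.7
```

```bash
python3 plan.py
```

```text
t 20.85 p [460.9 -90.4  18. ] yaw -33.97 tilt [-0.0093 -0.0008] F [-0.6  0.3 -0.5] open 0.7
```

{"api": "step_arm", "payload": {"motion": [-0.05,0,0,0,0,0,-0.05,0,-0.05,0,0,0,0,0,-0.12,0,0,0,0,0,-0.12,0,0,0,-0.1,-0.04,-0.1,0,0,0,-0.13,-0.06,-0.05,0,0,0,-0.13,-0.08,0,0,0,0,-0.08,-0.08,0,0,0,0,0,0,0,0,0,0], "grip": 1}}

```text
time: 21.75
tcp_pos: [372.8, 72.3, 155.3]
tool_rot: [-0.002, 0.957, -0.291, -0.002]
wrist_force: [-0.4, -0.5, 0.1]
opening: 70.6
```

```bash
python3 d.py p7;python3 plan.py
```

```text
top rule_center [(array([507., -97.]), 0.86)]
top leaf_a_tip [(array([450., 370.]), 0.74), (array([542., -82.]), 0.51)]
top leaf_b_tip [(array([ 470., -119.]), 0.54)]
scene rule_center [(array([512., -88.]), 0.66)]
scene leaf_a_tip []
scene leaf_b_tip [(array([ 478., -120.]), 0.59)]
t 22.15 p [374.5  66.3 155.3] yaw -34.5 tilt [-0.0014  0.0005] F [-0.5 -0.   0.4] open 88.2
```

View pics/p7.png

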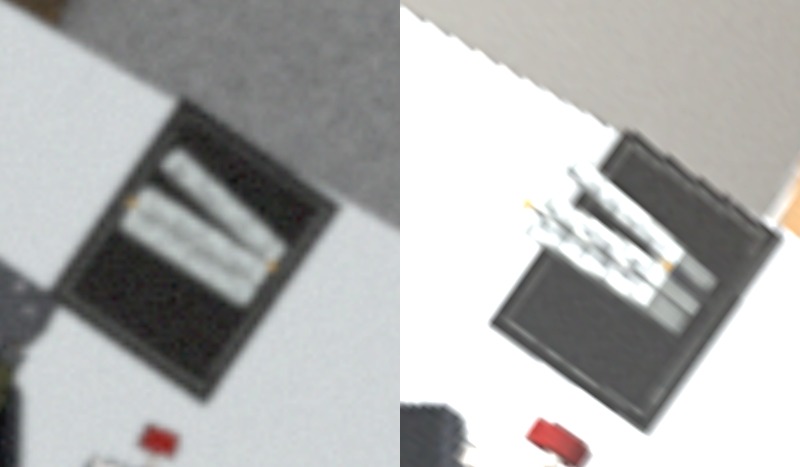

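Leaf B is shut and leaf A is at about 14° (left half, tip at (175,155)). The rule is still centred near (499,-100). Now I straddle it and squeeze.

```bash
python3 plan.py "[(499.5,-99,100,-32,8),(499.5,-99,80,-32,2)]"
```

```text
t 22.15 p [374.5  66.3 155.3] yaw -34.5 tilt [-0.0014  0.0005] F [-0.5 -0.   0.4] open 88.2
[0.08,0.03,0.02,0,0,-0.002,0.08,0.02,0.03,0,0,-0.002,0.09,0.03,0.02,0,0,-0.002,0.08,0.03,0.02,0,0,-0.002,0.08,0.03,0.03,0,0,-0.002,0.08,0.03,0.02,0,0,-0.002,0.08,0.03,0.02,0,0,-0.002,0.08,0.03,0.02,0,0,-0.002,0,0,0.04,0,0,0,0,0,0.03,0,0,0]
```

{"api": "step_arm", "payload": {"motion": [0.08,0.03,0.02,0,0,-0.002,0.08,0.02,0.03,0,0,-0.002,0.09,0.03,0.02,0,0,-0.002,0.08,0.03,0.02,0,0,-0.002,0.08,0.03,0.03,0,0,-0.002,0.08,0.03,0.02,0,0,-0.002,0.07,0.03,0.02,0,0,-0.002,0.04,0.02,0.01,0,0,-0.002,0,0,0.02,0,0,0]}}

```text
time: 23.05
tcp_pos: [491.9, -101.3, 94.5]
tool_rot: [0.001, 0.961, -0.276, -0.001]
wrist_force: [0.3, 1.4, -0.3]
opening: 88.0
```

```bash
python3 plan.py "[(499.5,-99.5,75,-32,3),(499.5,-99.5,10,-32,6)]" 3
```

```text
t 23.05 p [ 491.9 -101.3   94.5] yaw -32.06 tilt [-0.0028 -0.0013] F [ 0.3  1.4 -0.3] open 88.0
[0.006,-0.006,0.022,0.001,0.001,0,0.006,-0.006,0.021,0,0,0,0.006,-0.007,0.022,0,0,0,0,0,0.036,0,0,0,0,0,0.036,0,0,0,0,0,0.036,0,0,0,0,0,0.036,0,0,0,0,0,0.036,0,0,0,0,0,0.037,0,0,0]
```

{"api": "step_arm", "payload": {"motion": [0.007,-0.006,0.02,0.001,0.001,0,0.007,-0.006,0.02,0,0,0,0.007,-0.006,0.02,0,0,0,0,0,0.035,0,0,0,0,0,0.035,0,0,0,0,0,0.035,0,0,0,0,0,0.035,0,0,0,0,0,0.03,0,0,0,0,0,0.02,0,0,0,0,0,0,0,0,0]}}

```text
time: 24.05
tcp_pos: [496.7, -94.1, 11.3]
tool_rot: [-0.002, 0.962, -0.274, -0.003]
wrist_force: [-0.5, -0.4, -0.1]
opening: 88.0
```

```bash
python3 plan.py "[(499.5,-99.5,9,-32,2)]" 3
```

```text
t 24.05 p [496.7 -94.1  11.3] yaw -31.85 tilt [-0.0049  0.0057] F [-0.5 -0.4 -0.1] open 88.0
[0.009,0.005,0.004,-0.001,0.002,0,0.008,0.005,0.004,0,0,0]
```

Adjust and squeeze with a moderate force.

{"api": "step_arm", "payload": {"motion": [0.009,0.005,0.003,-0.001,0.002,0,0.008,0.005,0.003,0,0,0,0,0,0,0,0,0]}}

```text
time: 24.35
tcp_pos: [500.0, -100.2, 9.7]
tool_rot: [0.001, 0.962, -0.275, 0.0]
wrist_force: [-0.2, 0.3, 0.5]
opening: 88.4
```

{"api": "step_arm", "payload": {"motion": [0,0,0,0,0,0,0,0,0,0,0,0,0,0,0,0,0,0,0,0,0,0,0,0,0,0,0,0,0,0,0,0,0,0,0,0,0,0,0,0,0,0,0,0,0,0,0,0], "grip": -1, "force": 30}}

```text
time: 25.15
tcp_pos: [500.4, -99.9, 10.6]
tool_rot: [0.001, 0.962, -0.274, 0.001]
wrist_force: [-0.8, 0.2, 1.2]
opening: 41.9
```

```bash
python3 plan.py
```

```text
t 25.15 p [500.4 -99.9  10.6] yaw -31.83 tilt [ 0.0012 -0.0014] F [-0.8  0.2  1.2] open 41.9
```

The opening is 42 mm, so both leaves are shut and held. I lift and measure the now-empty case.

{"api": "step_arm", "payload": {"motion": [0,0,-0.02,0,0,0,0,0,-0.04,0,0,0,0,0,-0.06,0,0,0,0,0,-0.08,0,0,0,0,0,-0.08,0,0,0,0,0,-0.06,0,0,0,0,0,-0.03,0,0,0,0,0,0,0,0,0]}}

```text
time: 25.95
tcp_pos: [497.8, -98.6, 125.4]
tool_rot: [0.0, 0.962, -0.275, -0.002]
wrist_force: [-0.4, -0.7, -3.3]
opening: 41.6
```

```bash
python3 plan.py
python3 - <<'E'
from h import *
im,_=manip.camera('top'); a=[q for q in manip.place_of('top','case_floor')[:1]]
im2,_=manip.camera('scene'); b=manip.place_of('scene','case_floor')[:1]
np.savez('e.npz',a=im,b=im2)
print([at_z('top',q['xy'],5).round(1) for q in a],[at_z('scene',q['xy'],5).round(1) for q in b])
o=[grid(n,23,300,440,-425,-285,i,2.85) for n,i in (('top',im),('scene',im2))]
x=np.hstack(o)[...,::-1]; x=cv2.convertScaleAbs(x,alpha=1.4); print(x.shape); cv2.imwrite('pics/p8.png',x)
E
```

```text
t 25.95 p [497.8 -98.6 125.4] yaw -31.88 tilt [-0.0049  0.0011] F [-0.4 -0.7 -3.3] open 41.6
[array([ 375.4, -356.3,    5. ])] [array([ 377.2, -348.1,    5. ])]
(399, 798, 3)
```

View pics/p8.png

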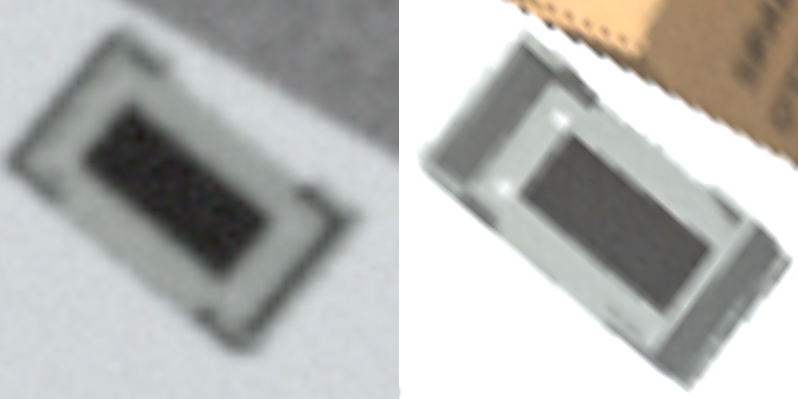

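The view shows the empty case clearly. The floor's dark inset is centred near (176,188) in the top half and (617,222) in the scene half. I segment it in both views at floor height.

Run:
```python
from h import *
E=np.load('e.npz')
for n,k in (('top','a'),('scene','b')):
    g=grid(n,5,300,440,-425,-285,E[k],5.).astype(int).sum(2)
    for th in (0.5,):
        # seed at middle
        c=(350,340) ; lo=np.median(g[340:360,330:350]); 
        t=lo+ (190 if n=='top' else 150)*0.5
        m=(g<t).astype(np.uint8); m=cv2.morphologyEx(m,cv2.MORPH_OPEN,np.ones((25,25)))
        kk,l,st,cc=cv2.connectedComponentsWithStats(m)
        for i in range(1,kk):
            if st[i,4]<8000: continue
            p=np.argwhere(l==i); r=cv2.minAreaRect(np.stack([440-p[:,0]/5,-285-p[:,1]/5],1).astype(np.float32)); print(n,lo,t,r,'centroid',440-cc[i][1]/5,-285-cc[i][0]/5)
# rule in hand: hinges in the scene (orange)
for n,k in (('top','a'),('scene','b')):
    im=cv2.cvtColor(E[k],cv2.COLOR_RGB2HSV); m=cv2.inRange(im,(8,120,90),(25,255,255))
    kk,l,st,cc=cv2.connectedComponentsWithStats(m)
    pr=proj(n,(499,-99,140)); print(n,pr.round(),[ (cc[i].round(1).tolist(),int(st[i,4]),at_z(n,cc[i],144).round(1)[:2].tolist()) for i in range(1,kk) if np.hypot(*(cc[i]-pr))<60])
```

```text
top 83.0 178.0 ((373.5179748535156, -352.93182373046875), (65.41190338134766, 26.865148544311523), 50.74626159667969) centroid 373.5069517444764 -352.9385069089352
scene 189.0 264.0 ((416.8999938964844, -413.8999938964844), (21.79998779296875, 46.20001220703125), 90.0) centroid 415.8061845861085 -415.0411173032486
scene 189.0 264.0 ((413.2642822265625, -306.5743713378906), (12.926406860351562, 50.10639953613281), 50.614437103271484) centroid 414.31880965749576 -307.3608887462902
scene 189.0 264.0 ((374.995361328125, -348.9703369140625), (67.21409606933594, 29.49646759033203), 50.559898376464844) centroid 374.83443441317047 -348.95847477429635
top [288. 141.] []
scene [314. 162.] [([329.0, 132.5], 18, [638.3, 0.6]), ([324.8, 139.6], 5, [599.2, -26.0]), ([305.9, 140.3], 34, [552.2, 2.7]), ([309.0, 153.0], 1, [513.6, -59.5]), ([318.0, 171.0], 1, [474.7, -144.6])]
```

```bash
python3 plan.py "[(375,-349.7,110,-39.35,18,'p')]"
```

```text
t 26.15 p [496.8 -98.4 123.7] yaw -31.89 tilt [-0.0081  0.002 ] F [-0.1  0.9 -2.9] open 42.1
[0.02,0.05,0,0.001,0.003,0.002,0.02,0.05,0.01,0,0,0.002,0.01,0.05,0,0,0,0.002,0.02,0.05,0,0,0,0.002,0.01,0.05,0,0,0,0.002,0.01,0.05,0.01,0,0,0.002,0.02,0.05,0,0,0,0.002,0.01,0.05,0,0,0,0.002,0.01,0.05,0,0,0,0.002,0,0.05,0.01,0,0,0.002]
[0.01,0.06,0,0,0,0.002,0.01,0.05,0,0,0,0.002,0,0.05,0,0,0,0.002,0,0.05,0.01,0,0,0.002,0.01,0.06,0,0,0,0.002,0,0.05,0,0,0,0.002,0,0.05,0,0,0,0.002,0,0.05,0.01,0,0,0.002]
```

{"api": "step_arm", "payload": {"motion": [0.02,0.05,0,0.001,0.003,0.002,0.02,0.05,0.01,0,0,0.002,0.01,0.05,0,0,0,0.002,0.02,0.05,0,0,0,0.002,0.01,0.05,0,0,0,0.002,0.01,0.05,0.01,0,0,0.002,0.02,0.05,0,0,0,0.002,0.01,0.05,0,0,0,0.002,0.01,0.05,0,0,0,0.002,0,0.05,0,0,0,0.002]}}

```text
time: 27.15
tcp_pos: [441.6, -245.8, 107.4]
tool_rot: [-0.002, 0.953, -0.304, -0.008]
wrist_force: [-0.5, -0.4, -2.3]
opening: 41.7
```

```bash
python3 plan.py "[(375,-349.7,100,-39.35,8),(375,-349.7,90,-39.35,2)]"
```

```text
t 27.15 p [ 441.6 -245.8  107.4] yaw -35.37 tilt [-0.0131  0.0083] F [-0.5 -0.4 -2.3] open 41.7
[0,0.05,0,0,0.005,0.003,0.01,0.05,0.01,0,0,0.003,0,0.05,0,0,0,0.003,0,0.06,0,0,0,0.003,0.01,0.05,0.01,0,0,0.003,0,0.05,0,0,0,0.003,0.01,0.05,0,0,0,0.003,0,0.05,0,0,0,0.003,0,0,0.02,0,0,0,0,0,0.02,0,0,0]
```

{"api": "step_arm", "payload": {"motion": [0,0.05,0,0,0.005,0.003,0.01,0.05,0.01,0,0,0.003,0,0.05,0,0,0,0.003,0,0.05,0,0,0,0.003,0.01,0.05,0,0,0,0.003,0,0.05,0,0,0,0.003,0,0.04,0.01,0,0,0.003,0,0.02,0.02,0,0,0.003,0,0,0.02,0,0,0]}}

```text
time: 28.05
tcp_pos: [373.1, -339.7, 81.4]
tool_rot: [-0.0, 0.939, -0.344, -0.006]
wrist_force: [-0.0, 1.1, -2.5]
opening: 41.8
```

```bash
python3 plan.py "[(375,-349.7,70,-39.35,5),(375,-349.7,55,-39.35,2),(375,-349.7,55,-39.35,1)]" 3
```

```text
t 28.05 p [ 373.1 -339.7   81.4] yaw -40.26 tilt [-0.0106  0.0049] F [-0.   1.1 -2.5] open 41.8
[0.005,0.004,0.008,0.001,0.004,-0.001,0.006,0.004,0.007,0,0,-0.001,0.005,0.005,0.008,0,0,-0.001,0.005,0.004,0.007,0,0,-0.001,0.005,0.004,0.008,0,0,-0.001,0,0,0.025,0,0,0,0,0,0.025,0,0,0,0,0,0,0,0,0]
```

{"api": "step_arm", "payload": {"motion": [0.005,0.005,0.008,0.001,0.004,-0.001,0.006,0.005,0.008,0,0,-0.001,0.006,0.005,0.008,0,0,-0.001,0.005,0.004,0.008,0,0,-0.001,0.005,0.004,0.01,0,0,-0.001,0,0,0.025,0,0,0,0,0,0.02,0,0,0,0,0,0,0,0,0]}}

```text
time: 28.85
tcp_pos: [376.8, -347.9, 51.1]
tool_rot: [-0.002, 0.943, -0.334, 0.0]
wrist_force: [0.0, -0.1, -2.9]
opening: 41.9
```

```bash
python3 plan.py "[(375,-349.7,55,-39.35,3)]" 3;  python3 - <<'E'
from h import *
im2,_=manip.camera('scene'); im,_=manip.camera('top');np.savez('f.npz',a=im,b=im2)
s,_=state(); zt=s['tcp_pos'][2]+16.4; print(zt)
o=[grid('scene',z,300,440,-425,-285,im2,2.85) for z in (zt,23)]
x=np.hstack(o)[...,::-1]; x=cv2.convertScaleAbs(x,alpha=1.1); cv2.imwrite('pics/p9.png',x)
E
```

```text
t 28.85 p [ 376.8 -347.9   51.1] yaw -39.02 tilt [0.0015 0.0027] F [ 0.  -0.1 -2.9] open 41.9
[0,0.003,-0.004,-0.001,0,0.001,-0.001,0.003,-0.005,0,0,0.001,0,0.002,-0.004,0,0,0.001]
68.11996076099733
```

View pics/p9.png

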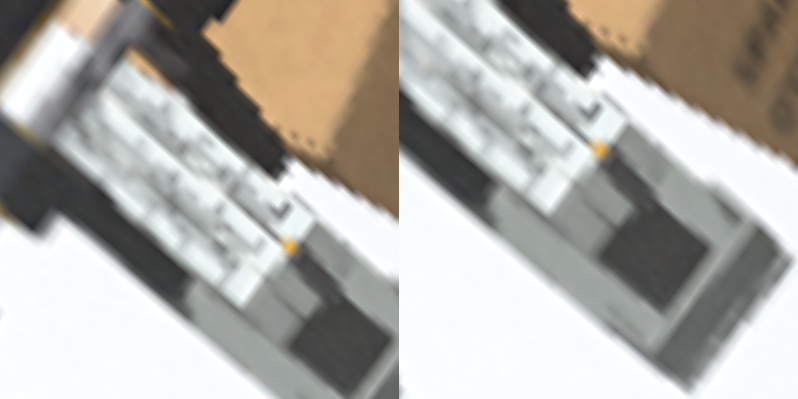

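The left half, rectified at rule-top height, shows all three leaves side by side with hinge A at (290,246). That puts the rule's centre at the TCP, and its offset from the case in the same camera is about 1.6 mm in x and y. I correct that and lower.

{"api": "step_arm", "payload": {"motion": [0,0.004,0.015,-0.001,0,0.001,-0.001,0.004,0.015,0,0,0.001,0,0.002,0.015,0,0,0,0,0,0,0,0,0]}}

```text
time: 29.35
tcp_pos: [374.7, -350.7, 37.4]
tool_rot: [0.001, 0.941, -0.337, 0.0]
wrist_force: [-0.1, 0.7, -2.3]
opening: 42.0
```

```bash
python3 plan.py "[(375,-350,30,-39.35,3),(375,-350,13,-39.35,6)]" 3
```

```text
t 29.35 p [ 374.7 -350.7   37.4] yaw -39.41 tilt [ 0.0002 -0.0012] F [-0.1  0.7 -2.3] open 42.0
[0,-0.001,0.008,0,0,0,0,-0.001,0.009,0,0,0,-0.001,0,0.008,0,0,0,0,0,0.009,0,0,0,0,0,0.01,0,0,0,0,0,0.009,0,0,0,0,0,0.01,0,0,0,0,0,0.009,0,0,0,0,0,0.009,0,0,0]
```

{"api": "step_arm", "payload": {"motion": [0,-0.001,0.01,0,0,0,0,-0.001,0.01,0,0,0,0,0,0.01,0,0,0,0,0,0.01,0,0,0,0,0,0,0,0,0]}}

```text
time: 29.85
tcp_pos: [375.2, -350.3, 24.3]
tool_rot: [0.0, 0.941, -0.337, 0.0]
wrist_force: [-0.3, -0.0, -2.6]
opening: 42.0
```

```bash
python3 plan.py
```

```text
t 29.85 p [ 375.2 -350.3   24.3] yaw -39.42 tilt [ 0.0003 -0.0011] F [-0.3 -0.  -2.6] open 42.0
```

{"api": "step_arm", "payload": {"motion": [0,0,0.01,0,0,0,0,0,0.01,0,0,0,0,0,0.005,0,0,0,0,0,0,0,0,0]}}

```text
time: 30.25
tcp_pos: [375.2, -350.4, 16.2]
tool_rot: [0.001, 0.941, -0.337, 0.0]
wrist_force: [-0.2, -0.1, -2.3]
opening: 41.8
```

```bash
python3 plan.py
```

```text
t 30.25 p [ 375.2 -350.4   16.2] yaw -39.42 tilt [ 0.0004 -0.0014] F [-0.2 -0.1 -2.3] open 41.8
```

No contact with the walls, so I lower the last few mm and release. The grip opens only part way because the fingers stand in the gaps.

{"api": "step_arm", "payload": {"motion": [0,0,0.007,0,0,0,0,0,0.005,0,0,0,0,0,0,0,0,0]}}

```text
time: 30.55
tcp_pos: [375.3, -350.5, 12.6]
tool_rot: [0.001, 0.941, -0.337, 0.001]
wrist_force: [0.9, 0.6, 0.8]
opening: 41.8
```

{"api": "step_arm", "payload": {"motion": [0,0,0,0,0,0,0,0,0,0,0,0,0,0,0,0,0,0,0,0,0,0,0,0], "grip": 0.5}}

```text
time: 30.95
tcp_pos: [375.8, -351.2, 13.2]
tool_rot: [0.001, 0.941, -0.337, 0.001]
wrist_force: [-0.0, -0.4, 1.0]
opening: 65.7
```

{"api": "step_arm", "payload": {"motion": [0,0,-0.02,0,0,0,0,0,-0.05,0,0,0,0,0,-0.1,0,0,0,0,0,-0.12,0,0,0,0,0,-0.12,0,0,0,0,-0.1,-0.05,0,0,0,0,-0.13,0,0,0,0,0,-0.13,0,0,0,0,0,-0.13,0,0,0,0,0,0,0,0,0,0]}}

```text
time: 31.95
tcp_pos: [472.4, -235.1, 161.3]
tool_rot: [0.0, 0.94, -0.341, 0.004]
wrist_force: [-0.1, -0.3, -0.5]
opening: 66.2
```

```bash
python3 plan.py
python3 - <<'E'
from h import *
im,d=manip.camera('top'); im2,d2=manip.camera('scene'); np.savez('g.npz',a=im,b=im2)
for n in ('top','scene'):
  for t,z in [('rule_center',17),('case_floor',5),('leaf_a_tip',18),('tin',0),('phone',0),('tape',0)]:
    print(n,t,[(at_z(n,q['xy'],z).round(0)[:2],round(q['conf'],2)) for q in manip.place_of(n,t)[:1]])
o=[grid(n,29,300,440,-425,-285,i,2.85) for n,i in (('top',im),('scene',im2))]
x=np.hstack(o)[...,::-1]; cv2.imwrite('pics/p10.png',cv2.convertScaleAbs(x,alpha=1.2))
E
```

```text
t 31.95 p [ 472.4 -235.1  161.3] yaw -39.82 tilt [ 0.0072 -0.0036] F [-0.1 -0.3 -0.5] open 66.2
top rule_center [(array([ 376., -353.]), 0.58)]
top case_floor [(array([ 369., -346.]), 0.56)]
top leaf_a_tip [(array([ 408., -336.]), 0.46)]
top tin []
top phone [(array([371.,  71.]), 0.6)]
top tape [(array([446., 378.]), 0.76)]
scene rule_center [(array([ 381., -352.]), 0.63)]
scene case_floor [(array([ 380., -342.]), 0.6)]
scene leaf_a_tip [(array([ 412., -331.]), 0.53)]
scene tin [(array([ 293., -225.]), 0.87)]
scene phone [(array([368.,  69.]), 0.62)]
scene tape [(array([438., 358.]), 0.81)]
```

View pics/p10.png

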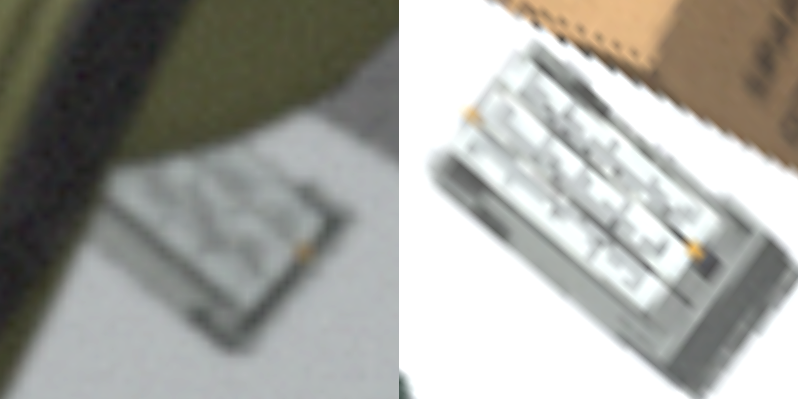

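The rule sits inside the case walls with the leaves parallel and shut. In the scene half the hinges at (470,115) and (695,248) give a centre of about (376,-349), roughly 1 mm from the case centre in the same camera. The robot is clear, so I hand in.

```bash
python3 -c "
from cell import manip
print(manip.job_done())"
```

```text
the job is handed in; nothing more can be done
None
```

The rule is in its case and the job is handed in; no verdict was reported. I lifted the rule out of the case and laid it on the mat. I then pushed both end leaves nearly shut with the closed fingers and squeezed them shut (42 mm opening). Last, I took it up across all three leaves and set it lengthways on the case floor, at about 31 of the 67 s.

**Final position:** the scene camera puts the rule's centre about 1 mm from the case's middle, with the leaves parallel and shut and the rule inside the walls. The wrist force fell to near zero when it touched down at the expected height, and the gripper came away clear.

**Disagreements in the checks:**
- **Case position:** the two cameras differed by about 4 mm along the case's length, so I used roughly the average; nothing caught while lowering.
- **Final view:** the arm covered part of the case in the last top picture, so the final check rests mainly on the scene camera. The networks' own case and rule estimates in that check scattered by 5–10 mm.
- **Bystanders:** tin (scene camera only) and phone stayed within about 10 mm of their first estimates, near the networks' scatter. The tape matched in the top camera (about 6 mm), but the scene camera put it about 23 mm off; the gripper was never worked near it.
- **Early force reading:** 36 N showed once during the fast opening swing, over open space. I took it for acceleration and moved more slowly afterwards.

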